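# Dip the lid tubes and flag the emptiest for reorder

## Task

Check the stock in the takeaway-lid dispenser: gently push the dip rod of each of the three tubes down until it rests on the lids inside, and compare how much of each rod still stands out. Then slide the red reorder tag along the price rail until it stands squarely in front of the tube with the fewest lids left. Leave the rods down and the other things on the counter where they are.

Things in the scene. Friction and masses are not known exactly. Their poses are not given: they have to be found in the camera images.
- dispenser: fixed countertop dispenser for takeaway-cup lids: steel base 164 x 410 x 18 mm with three opaque upright steel tubes in a row. Origin: underside of the base, mid-length; z up, +x from the price rail to the tubes (about away from the robot), y along the row. Tube axes at x = 43 mm, y = -60 (right), 45 (middle), 150 mm (left). A back plate 60 mm high stands behind the tubes.
- rail_mid (a point): middle of the top edge of the aluminium price rail that runs along the front edge of the dispenser's base, at x = -77 mm in its frame: 410 mm long, 6 mm thick, its top 42 mm above the counter. An open catch tray lies between it and the tubes.
- stirrers (a point): middle of the mouth of a square steel box of wooden stirrers, 70 x 70 mm, fixed on the base at the right end of the row of tubes (x = 43, y = -155 mm in the dispenser's frame); its rim is 103 mm and the stirrers' ends 140 mm above the counter.
- tube_right (a point): centre of the mouth of the right tube (as seen from the robot), 160 mm above the counter. The tube is 80 mm across, closed by a black dust cover with a 28 mm gland in the middle whose top is 185 mm above the counter.
- tube_middle (a point): centre of the mouth of the middle tube (as seen from the robot), 160 mm above the counter. The tube is 80 mm across, closed by a black dust cover with a 28 mm gland in the middle whose top is 185 mm above the counter.
- tube_left (a point): centre of the mouth of the left tube (as seen from the robot), 160 mm above the counter. The tube is 80 mm across, closed by a black dust cover with a 28 mm gland in the middle whose top is 185 mm above the counter.
- rod_right_top (a point): centre of the flat top of the dip rod of the right tube: a blue knob 30 mm across and 16 mm high on an upright steel rod 10 mm thick with a mark every 10 mm, 170 mm long in all. With the rod fully raised the top is 320 mm above the counter, 135 mm above the gland.
- rod_right_tip (a point): middle of the underside of the foot of the right dip rod, 170 mm below its top, inside the tube: a white disc 32 mm across.
- rod_right (a joint): how far the right dip rod has been pushed down, in m: 0 fully raised, at most 0.124; it starts between 0 and 0.02. The length standing out above the gland is 0.135 minus this. A tight gland holds the rod wherever it is left; it takes about 5 N to slide it, and more once its foot rests on the lids, which give about 1 mm for each 2.5 N.
- rod_middle_top (a point): centre of the flat top of the dip rod of the middle tube: a blue knob 30 mm across and 16 mm high on an upright steel rod 10 mm thick with a mark every 10 mm, 170 mm long in all. With the rod fully raised the top is 320 mm above the counter, 135 mm above the gland.
- rod_middle_tip (a point): middle of the underside of the foot of the middle dip rod, 170 mm below its top, inside the tube: a white disc 32 mm across.
- rod_middle (a joint): how far the middle dip rod has been pushed down, in m: 0 fully raised, at most 0.124; it starts between 0 and 0.02. The length standing out above the gland is 0.135 minus this. A tight gland holds the rod wherever it is left; it takes about 5 N to slide it, and more once its foot rests on the lids, which give about 1 mm for each 2.5 N.
- rod_left_top (a point): centre of the flat top of the dip rod of the left tube: a blue knob 30 mm across and 16 mm high on an upright steel rod 10 mm thick with a mark every 10 mm, 170 mm long in all. With the rod fully raised the top is 320 mm above the counter, 135 mm above the gland.
- rod_left_tip (a point): middle of the underside of the foot of the left dip rod, 170 mm below its top, inside the tube: a white disc 32 mm across.
- rod_left (a joint): how far the left dip rod has been pushed down, in m: 0 fully raised, at most 0.124; it starts between 0 and 0.02. The length standing out above the gland is 0.135 minus this. A tight gland holds the rod wherever it is left; it takes about 5 N to slide it, and more once its foot rests on the lids, which give about 1 mm for each 2.5 N.
- tag_mid (a point): middle of the red reorder tag, an upright plate clipped on the price rail: 50 mm long along the rail, 12 mm thick across it, from 46 to 104 mm above the counter (a thin clip reaches lower in front of the rail); this point is 75 mm above the counter. Nothing stands within 70 mm of the plate on the tube side.
- tag (a joint): where the tag is along the rail, in m: y of its middle in the dispenser's frame (right negative, left positive), from -0.17 to 0.175. It starts parked near the right end, slides with about 2 N and stays where it is left.
- lids_a: a column of stacked white lids, 68 mm across, standing in one of the tubes, out of sight; origin at its underside, which is 21 mm above the counter. The three columns have clearly different heights (by 25 mm or more), between 20 and 95 mm; which one stands in which tube changes from start to start. Pushing a rod with more than 40 N crushes them.
- lids_b: a column of stacked white lids, 68 mm across, standing in one of the tubes, out of sight; origin at its underside, which is 21 mm above the counter. The three columns have clearly different heights (by 25 mm or more), between 20 and 95 mm; which one stands in which tube changes from start to start. Pushing a rod with more than 40 N crushes them.
- lids_c: a column of stacked white lids, 68 mm across, standing in one of the tubes, out of sight; origin at its underside, which is 21 mm above the counter. The three columns have clearly different heights (by 25 mm or more), between 20 and 95 mm; which one stands in which tube changes from start to start. Pushing a rod with more than 40 N crushes them.
- beer: brown beer bottle, 62 mm across, 235 mm high, full, standing on the counter beyond the left end of the dispenser; origin at its underside.
- tin: red snack tin, 76 mm across, 110 mm high, standing on the counter beyond the right end; origin at its underside.
- terminal: black card terminal, 165 x 76 x 34 mm, lying on the counter beyond the left end; origin at the middle of its underside, x along its length.

How it is judged:
By the outcome, as a careful person would: the job done as asked, in the order asked, and still so for the second after the job is handed in, with the robot touching nothing.
It also fails if it takes over 64 s, if anything falls off the work surface, if the arm or the gripper's body presses on something with over 40 N, if the wrist force passes 120 N, or if a joint passes its speed limit or range.

## Robot

A 6-joint arm with a two-finger parallel gripper is mounted at the origin on the work surface. World frame = base frame: x ahead of the robot, y to its left, z up, the work surface at z = 0. Lengths are in m, angles in rad, forces in N, time in s.
With the tool pointing down it reaches from about 0.35 to 0.975 m from the base axis. Payload 4.9 kg.
Tool frame: the origin (TCP) lies at the very end of the fingers, on their centre line; the grasp point (between the pads) lies behind it (manip.pinch_z is the y of the grasp point in the tool frame, in m); y points along the fingers, x is the direction in which the jaws open and shut, and the axes are right-handed (so a half turn about y gives the same grasp; the last joint's range is limited). The gripper opens to 85 mm and grips with 20 to 120 N. Pads are 22 mm wide; open, the fingers measure 114 mm over their backs; the gripper's body (76 mm by 85 mm) begins 54 mm behind the grasp point. The pads swing forward as they close: fully open they stand 13 mm farther back than shut.
Start: joints at [-1.338, 0.053, 1.613, -0, 1.476, -0.119], TCP at [0.215, -0.587, 0.231] pointing down, gripper open.
Joint ranges: [-3.01, 3.01], [-1.01, 2.22], [0.06, 2.58], [-1.02, 4.17], [0.09, 2.62], [-3.14, 3.14]. Speed limits (rad/s): [2.57, 2.57, 3.14, 3.14, 3.14, 3.14].

## Interface

Orientations are given as a unit quaternion [w, x, y, z].
In Python, from plant import manip gives the robot as it stands.
- The arm moves only by the tool drive_tool, never from a script. Its argument "motion" is a list of rows, each a list of 3 entries, a list of its own where there are three numbers: the shift along the tool's x, y, z in units of 25 mm (1.0 is 25 mm), then the turn, a rotation vector about the tool's x, y, z in units of 5 degrees (1.0 is 5 degrees), then the closure, from -1 (fully open) to 1 (shut). A call has 1 to 12 rows; each row shifts and turns the commanded pose from where the row before left it, along the tool's axes as they then stand; what a row does not reach is not made up. A row lasts 1/10 s, in which the tool goes at most 50 mm and 8.59 degrees, less where a joint would pass 70% of its speed; a pose out of reach is approached as far as the arm can. A call is refused whole if a number of a shift passes 1 or a number of a turn 1, either way. A call with a gripper value outside its range is refused whole. The fingers move at their own pace and stop on an object; the grip force is fixed at half the most. Time passes only in rows, so rows that do not move let the fingers close. It gives the time, the measured TCP pose, the force and the opening at its end, in the units of the state.
- manip.state(): the state, without advancing time (a new reading comes with each control period).
- manip.grab_frame(name): name is "scene" or "top"; returns a dict with "img" (400x640x3 uint8, blue, green, red), "range_z" (400x640 float32, m along the optical axis (not along the pixel's ray), 0 where there is no reading), "camera_matrix" (3x3 intrinsics, pixels), "world_from_camera" (4x4, takes a point from camera to world coordinates). Camera axes: x right, y down, z forward; pixel columns grow to the right and rows downward; lengths in m; the calibration is good to about 2 mm. A picture is of the moment at which its call begins.
- manip.job_done(): hands the job in, once; it reports no verdict.
The state is a dict: "time": time; "joint_pos": joint angles; "joint_vel": joint speeds; "joint_efforts": joint torques, N m; "tool_pos": TCP position; "tool_rot": TCP orientation; "contact_force": force on the tool from outside, world axes, zero at the start; "ft_torque": the same for the moment, N m; "gripper_width": opening from 0.0 (shut) to 1.0 (fully open).
Only numpy, scipy, OpenCV 4.12 (cv2) and the standard library are available. Lean on these libraries where they do the work, as an engineer would, in place of code of your own. Each camera call takes 0.05 s, during which the arm holds its last target. There are 200 camera calls.

## Working session

There is one attempt and no reset: what is moved stays moved. The work goes in short steps, Python scripts to look and compute and a tool call to move; the robot and the scene stay as the last step left them, time stands still between calls to the robot, and variables do not carry over. Pictures are saved under pics/ and viewed, about 8 in all and at most 12, crops included, and the job is handed in when it is done.

Besides the shell and the picture viewer there is one more tool, called after ">>>" by a JSON object that holds its "api" and its "payload", one argument or row to a line. drive_tool: Moves the arm, as the interface text tells. Its arguments: {"type":"object","properties":{"motion":{"type":"array","items":{"type":"array"}}},"required":["motion"]}

```bash
mkdir -p pics
cat > h.py <<'E'
import numpy as np, cv2
from plant import manip
def cloud(f):
    z=f["range_z"]; K=f["camera_matrix"]; T=f["world_from_camera"]
    v,u=np.mgrid[:z.shape[0],:z.shape[1]]
    p=np.stack([(u-K[0,2])/K[0,0]*z,(v-K[1,2])/K[1,1]*z,z],-1)@T[:3,:3].T+T[:3,3]
    p[z<=0]=np.nan
    return p
E
python3 - <<'E'
from h import *
print(manip.state(), manip.pinch_z)
for n in("scene","top"):
    f=manip.grab_frame(n); cv2.imwrite(f"pics/{n}0.png",f["img"]); print(f["camera_matrix"],f["world_from_camera"])
    p=cloud(f); hsv=cv2.cvtColor(f["img"],cv2.COLOR_BGR2HSV)
    for nm,m in(("blue",cv2.inRange(hsv,(95,120,50),(130,255,255))),("red",cv2.inRange(hsv,(0,140,60),(8,255,255))|cv2.inRange(hsv,(172,140,60),(180,255,255)))):
        k,l,s,c=cv2.connectedComponentsWithStats(m)
        for i in range(1,k):
            if s[i,4]>25:
                q=p[l==i]; q=q[~np.isnan(q[:,0])]
                print(n,nm,s[i],c[i].round(1), np.median(q,0).round(4) if len(q) else None, np.percentile(q,[3,97],axis=0).round(3).tolist() if len(q) else None)
E
```

```text
{'time': 0.0, 'joint_pos': array([-1.33802846e+00,  5.33695173e-02,  1.61432499e+00, -1.35207806e-05,
        1.47596972e+00, -1.18972999e-01]), 'joint_vel': array([0.00134367, 0.00098327, 0.00142263, 0.00153721, 0.00147615,
       0.000327  ]), 'joint_efforts': array([-1.57635473e-03, -3.93679476e+01, -3.70178211e+01, -1.28138686e-04,
        7.16124487e-03,  1.01206825e-05]), 'tool_pos': array([ 0.21519954, -0.58611337,  0.23003665]), 'tool_rot': array([ 0.58025392, -0.57928581,  0.40535378, -0.40425444]), 'contact_force': array([ 0.17904782, -0.53888676, -0.03966946]), 'ft_torque': array([-0.04508524,  0.02333915, -0.06416106]), 'gripper_width': 1.0017858124444858} -0.0187
[[420.56861317   0.         316.75581388]
 [  0.         420.56861317 201.36079207]
 [  0.           0.           1.        ]] [[ 0.65328664  0.56841013 -0.50012646  1.18307902]
 [ 0.7571009  -0.49381159  0.42772461 -0.52274773]
 [-0.00384524 -0.65807297 -0.75294434  1.17293375]
 [ 0.          0.          0.          1.        ]]
scene blue [351 165   8   7  45] [354.4 168.2] [0.5767 0.1431 0.2993] [[0.565, 0.13
[... 2988 characters left out ...]
top red [217 263   8   6  36] [220.5 265.5] [0.3857 0.3038 0.0361] [[0.379, 0.296, 0.028], [0.393, 0.313, 0.042]]
top red [315 335  26  41 274] [330.5 350.4] [ 0.2192 -0.0018  0.2811] [[0.161, -0.019, 0.269], [0.241, 0.028, 0.299]]
top red [283 344  17  39 193] [289.3 356.3] [0.2049 0.0932 0.2869] [[0.148, 0.074, 0.271], [0.226, 0.104, 0.303]]
top red [593 363  47  37 751] [619.9 380. ] [ 0.2271 -0.465   0.5582] [[0.2, -0.498, 0.542], [0.249, -0.435, 0.564]]
top red [344 377  22  23 206] [356.4 388.6] [ 0.0382 -0.0779  0.0139] [[0.011, -0.098, 0.007], [0.066, -0.047, 0.023]]
top red [566 383  48  17 385] [594.5 394.1] [ 0.2076 -0.4197  0.568 ] [[0.202, -0.443, 0.557], [0.217, -0.374, 0.578]]
```

View pics/scene0.png

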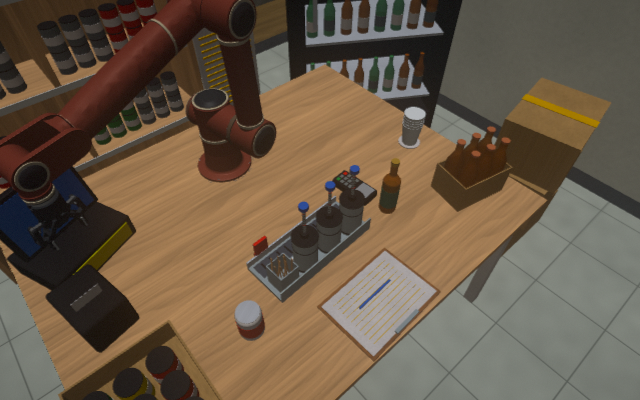

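View pics/top0.png

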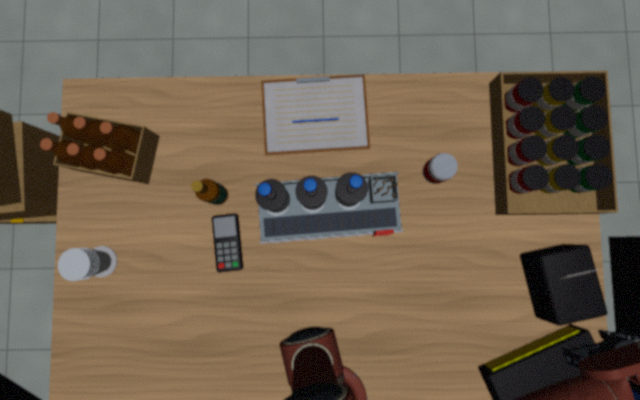

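Run:
```python
from h import *
s=manip.state()
from scipy.spatial.transform import Rotation as R
w,x,y,z=s["tool_rot"]; print(R.from_quat([x,y,z,w]).as_matrix().round(3))
# dispenser frame from top camera: 3 knobs, line direction
P=np.array([[.5896,-.063],[.5831,.0416],[.5759,.147]])
d=(P[2]-P[0])/np.linalg.norm(P[2]-P[0]); print(np.degrees(np.arctan2(-d[0],d[1])))
```

```text
[[ 0.345 -0.     0.939]
 [-0.939  0.002  0.345]
 [-0.002 -1.     0.   ]]
3.7325782214858645
```

The pictures show the three tubes with knobs at top-view pixels (355,181), (310,185) and (264,189). The red tag is at (383,233), and the arm starts well to the right. Next I refine the knob and tag centres and plan the first move.

```bash
cat >> h.py <<'E'
def knobs():
    """top-camera knob centres: median of top-face height, mask centroid ray cast onto it"""
    f=manip.grab_frame("top"); p=cloud(f); K=f["camera_matrix"]; T=f["world_from_camera"]
    hsv=cv2.cvtColor(f["img"],cv2.COLOR_BGR2HSV)
    out=[]
    for nm,m in(("blue",cv2.inRange(hsv,(95,120,50),(130,255,255))),("red",cv2.inRange(hsv,(0,140,60),(8,255,255))|cv2.inRange(hsv,(172,140,60),(180,255,255)))):
        k,l,s,c=cv2.connectedComponentsWithStats(m)
        for i in range(1,k):
            q=p[l==i]; z=np.nanmedian(q[:,2]) if s[i,4]>30 else 0
            if s[i,4]<=30 or not .37<np.nanmedian(q[:,0])<.7 or abs(np.nanmedian(q[:,1]))>.25: continue
            q=q[abs(q[:,2]-z)<.006]
            r=T[:3,:3]@np.linalg.solve(K,[*c[i],1]); h=T[:3,3]+r*(z-T[2,3])/r[2]
            out.append((nm,q.mean(0).round(4),((q.min(0)+q.max(0))/2).round(4),h.round(4)))
    return out
E
python3 - <<'E'
from h import *
for o in knobs(): print(*o)
f=manip.grab_frame("scene"); p=cloud(f).reshape(-1,3)
f=manip.grab_frame("top"); p=cloud(f).reshape(-1,3)
# rail: points z .036-.046 at x .44-.52
q=p[(abs(p[:,2]-.041)<.006)&(p[:,0]>.44)&(p[:,0]<.53)&(abs(p[:,1])<.26)]
print(len(q)); a=np.polyfit(q[:,1],q[:,0],1); print("rail",a,np.degrees(np.arctan(-a[0])),np.std(q[:,0]-np.polyval(a,q[:,1])),q[:,1].min(),q[:,1].max())
E
```

```text
blue [ 0.5894 -0.0623  0.3046] [ 0.5894 -0.0634  0.3046] [ 0.5888 -0.0622  0.3041]
blue [0.5822 0.0418 0.3094] [0.5824 0.0415 0.3088] [0.5818 0.0421 0.3088]
blue [0.5747 0.1465 0.3017] [0.5744 0.1469 0.3013] [0.5742 0.1461 0.3012]
red [ 0.4749 -0.1521  0.1033] [ 0.4746 -0.1513  0.1023] [ 0.4731 -0.1503  0.1023]
296
rail [-0.05508298  0.46548477] 3.1528361823468876 0.0059447557181728965 -0.21505402333498547 0.2599935001300586
```

>>> {"api": "drive_tool", "payload": {
  "motion": [
    [[0,-1,0],[0,0.81,0],1],
    [[0,-1,0],[0,0.81,0],1],
    [[0,-1,0],[0,0.81,0],1],
    [[0,-1,0],[0,0.81,0],1],
    [[0,-1,0],[0,0,0],1],
    [[0,-0.6,0],[0,0,0],1],
    [[-0.9,0,0.75],[0,0,0],1],
    [[-0.9,0,0.75],[0,0,0],1],
    [[-0.9,0,0.75],[0,0,0],1],
    [[-0.9,0,0.75],[0,0,0],1],
    [[-0.9,0,0.75],[0,0,0],1],
    [[-0.9,0,0.75],[0,0,0],1]
  ]
}}

```text
time: 1.45
tool_pos: [0.3187, -0.4431, 0.3707]
tool_rot: [0.517, -0.517, 0.483, -0.482]
contact_force: [-0.0, 1.0, 0.9]
gripper_width: -0.001
```

>>> {"api": "drive_tool", "payload": {
  "motion": [
    [[-0.9,0,0.75],[0,0,0],1],
    [[-0.9,0,0.75],[0,0,0],1],
    [[-0.9,0,0.75],[0,0,0],1],
    [[-0.9,0,0.75],[0,0,0],1],
    [[-0.9,0,0.75],[0,0,0],1],
    [[-0.9,0,0.75],[0,0,0],1],
    [[-0.9,0,0.75],[0,0,0],1],
    [[-0.9,0,0.75],[0,0,0],1],
    [[-0.9,0,0.75],[0,0,0],1],
    [[-0.9,0,0.75],[0,0,0],1],
    [[0,0,0],[0,0,0],1],
    [[0,0,0],[0,0,0],1]
  ]
}}

```text
time: 2.65
tool_pos: [0.4898, -0.2065, 0.3707]
tool_rot: [-0.517, 0.518, -0.482, 0.482]
contact_force: [-0.1, -1.0, -0.7]
gripper_width: 0.002
```

>>> {"api": "drive_tool", "payload": {
  "motion": [
    [[-0.91,0,0.73],[0,0,0],1],
    [[-0.91,0,0.73],[0,0,0],1],
    [[-0.91,0,0.73],[0,0,0],1],
    [[-0.91,0,0.73],[0,0,0],1],
    [[-0.91,0,0.73],[0,0,0],1],
    [[-0.91,0,0.73],[0,0,0],1],
    [[0,0.8,0],[0,0,0],1],
    [[0,0.8,0],[0,0,0],1],
    [[0,0.3,0],[0,0,0],1],
    [[0,0,0],[0,0,0],1]
  ]
}}

```text
time: 3.65
tool_pos: [0.5888, -0.0639, 0.322]
tool_rot: [-0.516, 0.517, -0.484, 0.482]
contact_force: [0.1, -0.8, 0.1]
gripper_width: -0.001
```

Run:
```python
from h import *
s=manip.state(); print(s["tool_pos"],s["contact_force"])
a=manip.grab_frame("scene")["img"]; b=manip.grab_frame("top")["img"]
cv2.imwrite("pics/c1.png",np.hstack([cv2.resize(a[120:300,220:420],(400,360),interpolation=cv2.INTER_CUBIC),cv2.resize(b[120:300,220:420],(400,360),interpolation=cv2.INTER_CUBIC)]))
```

```text
[ 0.58876418 -0.0639304   0.3219772 ] [ 0.10283804 -0.79105159  0.12912658]
```

View pics/c1.png

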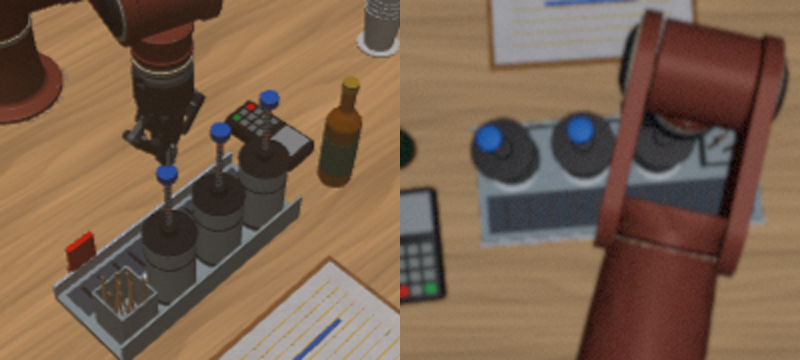

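The crop shows the closed fingertips directly over the right knob, at crop pixel (167,168). I start pushing.

>>> {"api": "drive_tool", "payload": {
  "motion": [
    [[0,0.2,0],[0,0,0],1],
    [[0,0.2,0],[0,0,0],1],
    [[0,0.2,0],[0,0,0],1],
    [[0,0.2,0],[0,0,0],1],
    [[0,0.2,0],[0,0,0],1],
    [[0,0.2,0],[0,0,0],1],
    [[0,0.2,0],[0,0,0],1],
    [[0,0.1,0],[0,0,0],1],
    [[0,0,0],[0,0,0],1]
  ]
}}

```text
time: 4.65
tool_pos: [0.5896, -0.0631, 0.2856]
tool_rot: [-0.517, 0.517, -0.483, 0.482]
contact_force: [-0.0, 0.0, 1.2]
gripper_width: 0.001
```

>>> {"api": "drive_tool", "payload": {
  "motion": [
    [[0,0.2,0],[0,0,0],1],
    [[0,0.2,0],[0,0,0],1],
    [[0,0,0],[0,0,0],1]
  ]
}}

```text
time: 4.95
tool_pos: [0.5896, -0.0631, 0.2751]
tool_rot: [-0.517, 0.517, -0.483, 0.482]
contact_force: [-0.2, 0.3, 0.3]
gripper_width: 0.001
```

>>> {"api": "drive_tool", "payload": {
  "motion": [
    [[0,0.2,0],[0,0,0],1],
    [[0,0.2,0],[0,0,0],1]
  ]
}}

```text
time: 5.15
tool_pos: [0.5897, -0.0631, 0.2663]
tool_rot: [0.517, -0.517, 0.482, -0.483]
contact_force: [-1.8, -0.0, 4.4]
gripper_width: -0.002
```

Run:
```python
from h import *
s=manip.state(); print(s["tool_pos"],s["contact_force"])
a=manip.grab_frame("scene")["img"]
cv2.imwrite("pics/c2.png",cv2.resize(a[130:290,230:390],(640,600),interpolation=cv2.INTER_CUBIC))
```

```text
[ 0.58968099 -0.0631159   0.26627186] [-1.75904426 -0.01172807  4.40492625]
```

View pics/c2.png

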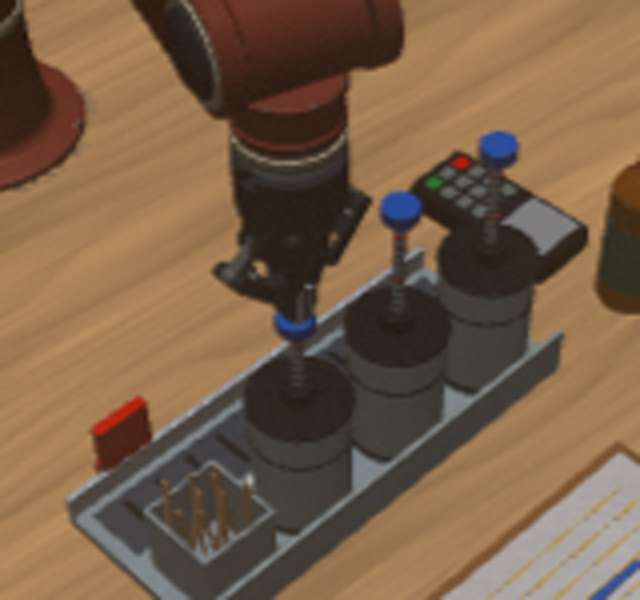

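The rod is following the fingers (knob at crop pixel 295,325), with about 4 N of sliding force. I continue in 10 mm steps.

>>> {"api": "drive_tool", "payload": {
  "motion": [
    [[0,0.2,0],[0,0,0],1],
    [[0,0.2,0],[0,0,0],1]
  ]
}}

```text
time: 5.4
tool_pos: [0.5897, -0.0631, 0.2563]
tool_rot: [0.517, -0.517, 0.482, -0.483]
contact_force: [-0.8, -0.3, 4.4]
gripper_width: -0.0
```

>>> {"api": "drive_tool", "payload": {
  "motion": [
    [[0,0.2,0],[0,0,0],1],
    [[0,0.2,0],[0,0,0],1]
  ]
}}

```text
time: 5.6
tool_pos: [0.5897, -0.0631, 0.246]
tool_rot: [0.517, -0.517, 0.482, -0.482]
contact_force: [-1.6, 0.8, 6.7]
gripper_width: 0.002
```

>>> {"api": "drive_tool", "payload": {
  "motion": [
    [[0,0.2,0],[0,0,0],1]
  ]
}}

```text
time: 5.7
tool_pos: [0.5898, -0.0631, 0.2424]
tool_rot: [0.517, -0.517, 0.482, -0.483]
contact_force: [-5.8, 0.4, 16.0]
gripper_width: 0.001
```

>>> {"api": "drive_tool", "payload": {
  "motion": [
    [[0,0,0],[0,0,0],1]
  ]
}}

```text
time: 5.8
tool_pos: [0.5897, -0.0632, 0.2421]
tool_rot: [0.517, -0.517, 0.482, -0.483]
contact_force: [-3.3, 0.1, 7.2]
gripper_width: 0.0
```

>>> {"api": "drive_tool", "payload": {
  "motion": [
    [[0,-0.4,0],[0,0,0],1],
    [[0,-0.8,0],[0,0,0],1],
    [[0,-0.9,0],[0,0,0],1],
    [[0,-0.9,0],[0,0,0],1],
    [[0,-0.8,0],[0,0,0],1],
    [[-0.84,0,0],[0,0,0],1],
    [[-0.84,0,0],[0,0,0],1],
    [[-0.84,0,0],[0,0,0],1],
    [[-0.84,0,0],[0,0,0],1],
    [[-0.84,0,0],[0,0,0],1],
    [[0,0,0],[0,0,0],1],
    [[0,0,0],[0,0,0],1]
  ]
}}

```text
time: 7.0
tool_pos: [0.5823, 0.0416, 0.3354]
tool_rot: [-0.517, 0.518, -0.482, 0.482]
contact_force: [-0.3, -0.4, -0.7]
gripper_width: 0.003
```

>>> {"api": "drive_tool", "payload": {
  "motion": [
    [[0,0.5,0],[0,0,0],1],
    [[0,0.2,0],[0,0,0],1],
    [[0,0.2,0],[0,0,0],1],
    [[0,0.2,0],[0,0,0],1],
    [[0,0.2,0],[0,0,0],1],
    [[0,0.2,0],[0,0,0],1],
    [[0,0.2,0],[0,0,0],1],
    [[0,0.2,0],[0,0,0],1]
  ]
}}

```text
time: 7.8
tool_pos: [0.5825, 0.0413, 0.289]
tool_rot: [-0.517, 0.517, -0.482, 0.483]
contact_force: [-2.7, -2.9, 4.8]
gripper_width: -0.003
```

>>> {"api": "drive_tool", "payload": {
  "motion": [
    [[0,0.2,0],[0,0,0],1],
    [[0,0.2,0],[0,0,0],1]
  ]
}}

```text
time: 8.0
tool_pos: [0.5825, 0.0413, 0.2786]
tool_rot: [-0.517, 0.517, -0.482, 0.483]
contact_force: [-2.0, -2.6, 4.6]
gripper_width: -0.0
```

>>> {"api": "drive_tool", "payload": {
  "motion": [
    [[0,0.2,0],[0,0,0],1],
    [[0,0.2,0],[0,0,0],1]
  ]
}}

```text
time: 8.2
tool_pos: [0.5825, 0.0414, 0.2684]
tool_rot: [-0.517, 0.517, -0.482, 0.483]
contact_force: [-1.3, -2.4, 4.2]
gripper_width: 0.003
```

>>> {"api": "drive_tool", "payload": {
  "motion": [
    [[0,0.2,0],[0,0,0],1],
    [[0,0.2,0],[0,0,0],1]
  ]
}}

```text
time: 8.4
tool_pos: [0.5826, 0.0415, 0.2585]
tool_rot: [0.517, -0.517, 0.482, -0.483]
contact_force: [-1.8, -3.6, 4.6]
gripper_width: -0.003
```

>>> {"api": "drive_tool", "payload": {
  "motion": [
    [[0,0.2,0],[0,0,0],1],
    [[0,0.2,0],[0,0,0],1]
  ]
}}

```text
time: 8.6
tool_pos: [0.5826, 0.0415, 0.2485]
tool_rot: [0.517, -0.517, 0.482, -0.483]
contact_force: [0.2, -3.4, 4.0]
gripper_width: -0.003
```

>>> {"api": "drive_tool", "payload": {
  "motion": [
    [[0,0.2,0],[0,0,0],1],
    [[0,0.2,0],[0,0,0],1]
  ]
}}

```text
time: 8.8
tool_pos: [0.5826, 0.0416, 0.2384]
tool_rot: [0.517, -0.517, 0.482, -0.483]
contact_force: [0.8, -4.4, 4.3]
gripper_width: 0.0
```

>>> {"api": "drive_tool", "payload": {
  "motion": [
    [[0,0.2,0],[0,0,0],1],
    [[0,0.2,0],[0,0,0],1]
  ]
}}

```text
time: 9.0
tool_pos: [0.5826, 0.0416, 0.2285]
tool_rot: [0.517, -0.517, 0.482, -0.483]
contact_force: [0.7, -3.6, 4.9]
gripper_width: 0.002
```

>>> {"api": "drive_tool", "payload": {
  "motion": [
    [[0,0.2,0],[0,0,0],1],
    [[0,0.2,0],[0,0,0],1]
  ]
}}

```text
time: 9.2
tool_pos: [0.5826, 0.0416, 0.2185]
tool_rot: [0.517, -0.517, 0.482, -0.483]
contact_force: [1.2, -2.7, 5.6]
gripper_width: -0.0
```

>>> {"api": "drive_tool", "payload": {
  "motion": [
    [[0,0.2,0],[0,0,0],1]
  ]
}}

```text
time: 9.3
tool_pos: [0.5827, 0.0416, 0.2147]
tool_rot: [0.517, -0.517, 0.482, -0.483]
contact_force: [-4.1, -3.7, 15.1]
gripper_width: -0.003
```

>>> {"api": "drive_tool", "payload": {
  "motion": [
    [[0,0,0],[0,0,0],1],
    [[0,-0.4,0],[0,0,0],1],
    [[0,-0.8,0],[0,0,0],1],
    [[0,-0.9,0],[0,0,0],1],
    [[0,-0.9,0],[0,0,0],1],
    [[0,-0.9,0],[0,0,0],1],
    [[0,-0.9,0],[0,0,0],1]
  ]
}}

```text
time: 10.0
tool_pos: [0.5817, 0.0427, 0.3333]
tool_rot: [-0.517, 0.517, -0.483, 0.481]
contact_force: [-0.7, -1.0, 0.0]
gripper_width: -0.0
```

>>> {"api": "drive_tool", "payload": {
  "motion": [
    [[-0.84,0,0],[0,0,0],1],
    [[-0.84,0,0],[0,0,0],1],
    [[-0.84,0,0],[0,0,0],1],
    [[-0.84,0,0],[0,0,0],1],
    [[-0.84,0,0],[0,0,0],1],
    [[0,0,0],[0,0,0],1],
    [[0,0.5,0],[0,0,0],1],
    [[0,0.3,0],[0,0,0],1],
    [[0,0.2,0],[0,0,0],1],
    [[0,0.2,0],[0,0,0],1],
    [[0,0.2,0],[0,0,0],1]
  ]
}}

```text
time: 11.1
tool_pos: [0.5751, 0.1458, 0.2988]
tool_rot: [-0.517, 0.517, -0.483, 0.483]
contact_force: [-2.5, -0.4, 5.6]
gripper_width: -0.0
```

>>> {"api": "drive_tool", "payload": {
  "motion": [
    [[0,0.2,0],[0,0,0],1],
    [[0,0.2,0],[0,0,0],1]
  ]
}}

```text
time: 11.3
tool_pos: [0.5752, 0.146, 0.2896]
tool_rot: [0.517, -0.517, 0.482, -0.483]
contact_force: [-2.6, -1.5, 5.1]
gripper_width: -0.001
```

>>> {"api": "drive_tool", "payload": {
  "motion": [
    [[0,0.2,0],[0,0,0],1],
    [[0,0.2,0],[0,0,0],1]
  ]
}}

```text
time: 11.5
tool_pos: [0.5753, 0.146, 0.2789]
tool_rot: [0.517, -0.517, 0.482, -0.483]
contact_force: [-1.4, -2.9, 4.2]
gripper_width: -0.001
```

>>> {"api": "drive_tool", "payload": {
  "motion": [
    [[0,0.2,0],[0,0,0],1],
    [[0,0.2,0],[0,0,0],1]
  ]
}}

```text
time: 11.7
tool_pos: [0.5755, 0.1461, 0.2702]
tool_rot: [0.517, -0.517, 0.482, -0.483]
contact_force: [-5.9, -4.3, 18.0]
gripper_width: -0.0
```

The rods now stop at about 0.242 (right), 0.215 (middle) and 0.270 (left), so the middle tube has the fewest lids. Next I fetch the tag.

>>> {"api": "drive_tool", "payload": {
  "motion": [
    [[0,0,0],[0,0,0],1],
    [[0,-0.4,0],[0,0,0],1],
    [[0,-0.8,0],[0,0,0],1],
    [[0,-0.9,0],[0,0,0],1]
  ]
}}

```text
time: 12.1
tool_pos: [0.5747, 0.1469, 0.3197]
tool_rot: [-0.517, 0.517, -0.483, 0.481]
contact_force: [-0.2, -0.0, -0.5]
gripper_width: 0.002
```

>>> {"api": "drive_tool", "payload": {
  "motion": [
    [[0.97,0,-0.4],[0,0,0],1],
    [[0.97,0,-0.4],[0,0,0],1],
    [[0.97,0,-0.4],[0,0,0],1],
    [[0.97,0,-0.4],[0,0,0],1],
    [[0.97,0,-0.4],[0,0,0],1],
    [[0.97,0,-0.4],[0,0,0],0],
    [[0.97,0,-0.4],[0,0,0],-1],
    [[0.97,0,-0.4],[0,0,0],-1],
    [[0.97,0,-0.4],[0,0,0],-1],
    [[0.97,0,-0.4],[0,0,0],-1],
    [[0.97,0,-0.4],[0,0,0],-1],
    [[0.97,0,-0.4],[0,0,0],-1]
  ]
}}

```text
time: 13.3
tool_pos: [0.4754, -0.1527, 0.3203]
tool_rot: [0.518, -0.517, 0.482, -0.482]
contact_force: [0.2, 0.7, 0.3]
gripper_width: 1.002
```

>>> {"api": "drive_tool", "payload": {
  "motion": [
    [[0,0,0],[0,0,0],-1],
    [[0,0,0],[0,0,0],-1],
    [[0,0,0],[0,0,0],-1]
  ]
}}

```text
time: 13.6
tool_pos: [0.4758, -0.1514, 0.3209]
tool_rot: [0.517, -0.517, 0.482, -0.482]
contact_force: [-0.6, 0.3, -0.6]
gripper_width: 0.994
```

Run:
```python
from h import *
s=manip.state(); print(s["tool_pos"])
for o in knobs(): print(*o)
f=manip.grab_frame("scene");a=f["img"]; p=cloud(f)
hsv=cv2.cvtColor(a,cv2.COLOR_BGR2HSV); m=cv2.inRange(hsv,(95,120,50),(130,255,255))
k,l,st,c=cv2.connectedComponentsWithStats(m)
for i in range(1,k):
    if st[i,4]>25: print(c[i].round(1),np.nanmedian(p[l==i],0).round(4))
cv2.imwrite("pics/c3.png",cv2.resize(a[130:290,230:390],(640,600),interpolation=cv2.INTER_CUBIC))
```

```text
[ 0.47582223 -0.1514307   0.32086192]
blue [ 0.5895 -0.0621  0.245 ] [ 0.5898 -0.062   0.2442] [ 0.5892 -0.0624  0.2445]
blue [0.5751 0.1463 0.2732] [0.5749 0.1461 0.2722] [0.5746 0.1466 0.2726]
blue [0.5826 0.0422 0.2173] [0.5829 0.0424 0.2161] [0.5817 0.042  0.217 ]
red [ 0.4797 -0.1478  0.6357] [ 0.4831 -0.1477  0.635 ] [ 0.4781 -0.1459  0.635 ]
red [ 0.4694 -0.1994  0.6406] [ 0.4692 -0.1992  0.6399] [ 0.4722 -0.2001  0.6399]
red [ 0.3985 -0.1583  0.636 ] [ 0.3989 -0.1575  0.6356] [ 0.3985 -0.1583  0.6358]
red [ 0.3789 -0.0643  0.6279] [ 0.3836 -0.0623  0.6272] [ 0.3778 -0.0619  0.6274]
[353.7 174.9] [0.576  0.143  0.2706]
[ 42.  214.6] [ 0.0473 -0.6262  0.1954]
[  7.3 211.1] [ 0.0558 -0.6867  0.284 ]
[329.1 205.5] [0.5833 0.0376 0.215 ]
[ 21.3 216. ] [ 0.0562 -0.6688  0.2465]
[303.7 219. ] [ 0.5908 -0.066   0.2427]
[373.7 294. ] [0.8123 0.0258 0.0106]
```

View pics/c3.png

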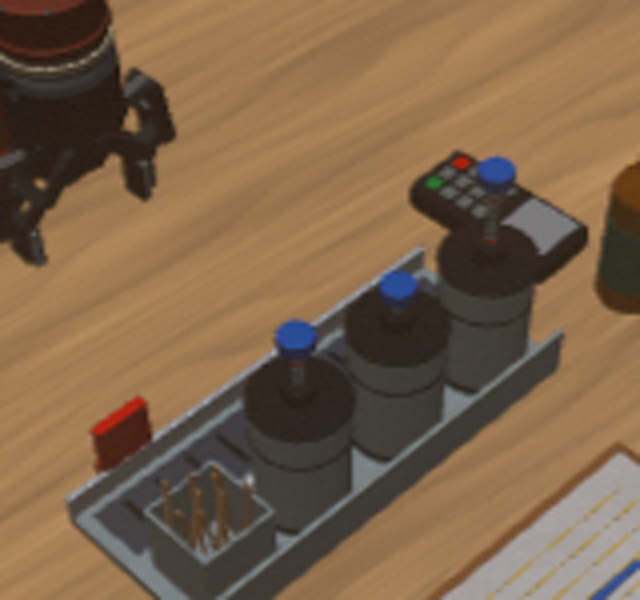

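The middle knob (crop pixel 398,290) stands lowest, and camera and touch heights agree. Next I descend astride the tag at (122,435).

>>> {"api": "drive_tool", "payload": {
  "motion": [
    [[0,0.9,0],[0,0,0],-1],
    [[0,0.9,0],[0,0,0],-1],
    [[0,0.9,0],[0,0,0],-1],
    [[0,0.9,0],[0,0,0],-1],
    [[0,0.9,0],[0,0,0],-1],
    [[0,0.9,0],[0,0,0],-1],
    [[0,0.9,0],[0,0,0],-1],
    [[0,0.9,0],[0,0,0],-1],
    [[0,0.5,0],[0,0,0],-1],
    [[0,0,0],[0,0,0],-1]
  ]
}}

```text
time: 14.7
tool_pos: [0.4744, -0.151, 0.1266]
tool_rot: [-0.517, 0.518, -0.484, 0.481]
contact_force: [0.4, 0.3, 0.2]
gripper_width: 1.0
```

Run:
```python
from h import *
s=manip.state(); print(s["tool_pos"],s["contact_force"])
a=manip.grab_frame("scene")["img"]
cv2.imwrite("pics/c4.png",cv2.resize(a[170:290,190:350],(800,600),interpolation=cv2.INTER_CUBIC))
```

```text
[ 0.47438122 -0.1510499   0.12662584] [0.42201863 0.25748333 0.15105418]
```

View pics/c4.png

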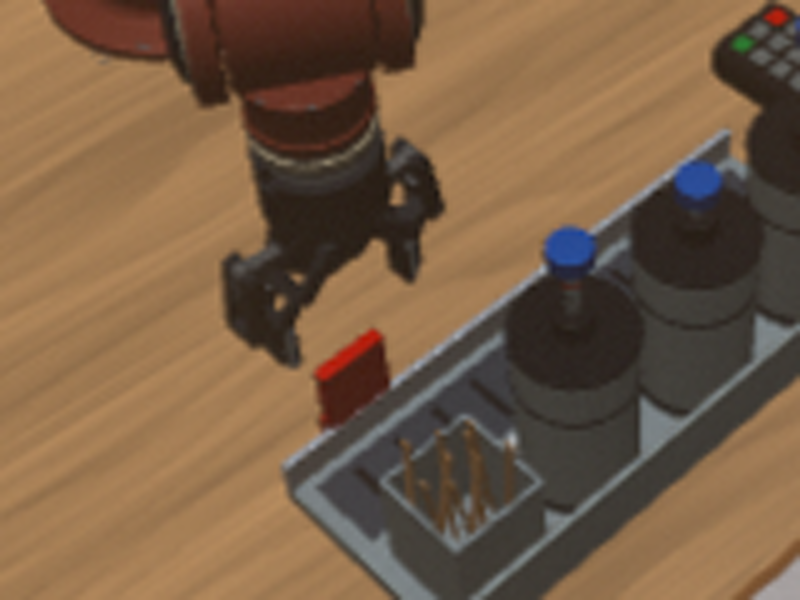

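The jaws straddle the tag (crop pixels 290,360 and 405,275, with the tag at 350,380). I go down and close.

>>> {"api": "drive_tool", "payload": {
  "motion": [
    [[0,0.8,0],[0,0,0],-1],
    [[0,0.8,0],[0,0,0],-1],
    [[0,0.6,0],[0,0,0],-1],
    [[0,0.3,0],[0,0,0],-1],
    [[0,0,0],[0,0,0],-1]
  ]
}}

```text
time: 15.25
tool_pos: [0.4752, -0.152, 0.0658]
tool_rot: [-0.517, 0.517, -0.483, 0.482]
contact_force: [-0.3, 0.5, 0.4]
gripper_width: 1.002
```

>>> {"api": "drive_tool", "payload": {
  "motion": [
    [[0,0,0],[0,0,0],-0.3],
    [[0,0,0],[0,0,0],-0.1],
    [[0,0,0],[0,0,0],0.2],
    [[0,0,0],[0,0,0],0.2],
    [[0,0,0],[0,0,0],0.2],
    [[0,0,0],[0,0,0],0.2]
  ]
}}

```text
time: 15.85
tool_pos: [0.4764, -0.1528, 0.0677]
tool_rot: [0.517, -0.517, 0.482, -0.483]
contact_force: [-1.0, -0.7, 5.8]
gripper_width: 0.574
```

>>> {"api": "drive_tool", "payload": {
  "motion": [
    [[-0.3,0,0],[0,0,0],0.2],
    [[-0.6,0,0],[0,0,0],0.2],
    [[-0.6,0,0],[0,0,0],0.2],
    [[-0.6,0,0],[0,0,0],0.2],
    [[-0.6,0,0],[0,0,0],0.2],
    [[-0.6,0,0],[0,0,0],0.2]
  ]
}}

```text
time: 16.45
tool_pos: [0.4706, -0.0699, 0.0677]
tool_rot: [0.517, -0.517, 0.481, -0.483]
contact_force: [-1.2, -3.0, 6.7]
gripper_width: 0.576
```

>>> {"api": "drive_tool", "payload": {
  "motion": [
    [[-0.6,0,0],[0,0,0],0.2],
    [[-0.6,0,0],[0,0,0],0.2],
    [[-0.6,0,0],[0,0,0],0.2],
    [[-0.6,0,0],[0,0,0],0.2],
    [[-0.6,0,0],[0,0,0],0.2],
    [[-0.6,0,0],[0,0,0],0.2],
    [[-0.4,0,0],[0,0,0],0.2],
    [[-0.15,0,0],[0,0,0],0.2],
    [[0,0,0],[0,0,0],0.2],
    [[0,0,0],[0,0,0],0.2]
  ]
}}

```text
time: 17.45
tool_pos: [0.4635, 0.0344, 0.0677]
tool_rot: [0.518, -0.516, 0.482, -0.483]
contact_force: [-1.2, 1.7, 7.2]
gripper_width: 0.578
```

>>> {"api": "drive_tool", "payload": {
  "motion": [
    [[0,0,0],[0,0,0],0.05],
    [[0,0,0],[0,0,0],-0.1],
    [[0,0,0],[0,0,0],-0.4],
    [[0,0,0],[0,0,0],-1],
    [[0,0,0],[0,0,0],-1],
    [[0,0,0],[0,0,0],-1],
    [[0,-0.4,0],[0,0,0],-1],
    [[0,-0.8,0],[0,0,0],-1],
    [[0,-1,0],[0,0,0],-1],
    [[0,-1,0],[0,0,0],-1],
    [[0,-1,0],[0,0,0],-1],
    [[0,-1,0],[0,0,0],-1]
  ]
}}

```text
time: 18.65
tool_pos: [0.4626, 0.0336, 0.1981]
tool_rot: [0.517, -0.517, 0.482, -0.483]
contact_force: [-0.1, 0.0, -0.5]
gripper_width: 1.002
```

>>> {"api": "drive_tool", "payload": {
  "motion": [
    [[0,-1,0],[0,0,0],-1],
    [[0,-1,0],[0,0,0],-1],
    [[0,-1,0],[0,0,0],-1],
    [[1,0,-0.2],[0,0,0],-1],
    [[1,0,-0.2],[0,0,0],-1],
    [[1,0,-0.2],[0,0,0],-1],
    [[1,0,-0.2],[0,0,0],-1],
    [[1,0,-0.2],[0,0,0],-1],
    [[1,0,-0.2],[0,0,0],-1],
    [[1,0,-0.2],[0,0,0],-1],
    [[1,0,-0.2],[0,0,0],-1],
    [[1,0,-0.2],[0,0,0],-1]
  ]
}}

```text
time: 19.85
tool_pos: [0.433, -0.195, 0.2721]
tool_rot: [0.517, -0.517, 0.482, -0.483]
contact_force: [-0.3, 0.3, 0.4]
gripper_width: 1.002
```

>>> {"api": "drive_tool", "payload": {
  "motion": [
    [[1,0,-0.2],[0,0,0],-1],
    [[1,0,-0.2],[0,0,0],-1],
    [[1,0,-0.2],[0,0,0],-1],
    [[0,0,0],[0,0,0],-1],
    [[0,0,0],[0,0,0],-1]
  ]
}}

```text
time: 20.35
tool_pos: [0.4234, -0.2699, 0.2717]
tool_rot: [0.517, -0.517, 0.483, -0.483]
contact_force: [-0.4, 0.5, 0.7]
gripper_width: 1.0
```

Run:
```python
from h import *
s=manip.state(); print(s["tool_pos"],s["contact_force"])
o=knobs()
for q in o: print(*q)
y=np.array([-.0698,.9976])
M=[q for q in o if q[0]=="blue" and abs(q[1][1]-.042)<.02][0]; 
for q in o:
    if q[0]=="red":
        for j in(1,2,3): print("tag - tube along row, mm",1000*(q[j]-M[j])[:2]@y)
a=manip.grab_frame("scene")["img"]; b=manip.grab_frame("top")["img"]
cv2.imwrite("pics/c5.png",np.hstack([cv2.resize(a[130:300,220:420],(400,340),interpolation=cv2.INTER_CUBIC),cv2.resize(b[130:300,200:400],(400,340),interpolation=cv2.INTER_CUBIC)]))
```

```text
[ 0.42335593 -0.26994361  0.27172248] [-0.39616979  0.50903481  0.66751398]
blue [ 0.5896 -0.062   0.2451] [ 0.5898 -0.0619  0.244 ] [ 0.5889 -0.0627  0.2447]
blue [0.5751 0.1462 0.2734] [0.5747 0.1461 0.2731] [0.5745 0.1467 0.2728]
blue [0.5825 0.0423 0.2176] [0.583  0.0424 0.2166] [0.5815 0.0418 0.217 ]
red [0.4618 0.0349 0.1051] [0.4619 0.0354 0.1037] [0.4598 0.035  0.1039]
tag - tube along row, mm 1.0426200000000057
tag - tube along row, mm 1.4695799999999997
tag - tube along row, mm 1.7109800000000073
```

View pics/c5.png

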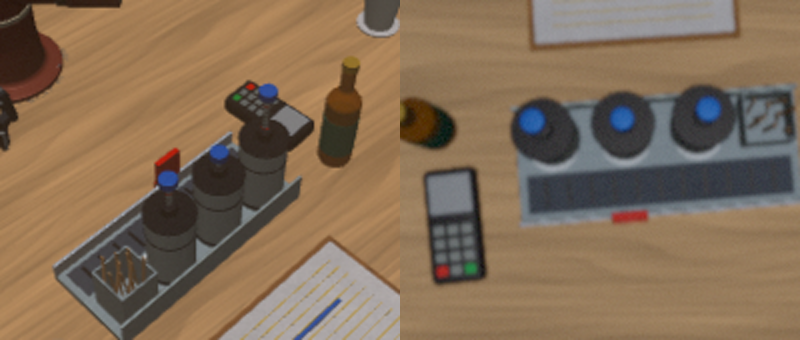

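The tag (top crop pixel 630,217) stands in front of the middle tube (622,120), about 1 to 1.5 mm off its axis. The rods are down, the bottle and terminal have not moved, and the arm is clear.

```bash
python3 -c "
from plant import manip
print(manip.job_done())"
```

```text
the job is handed in; nothing more can be done
None
```

I pushed all three dip rods down onto their lids and slid the red reorder tag in front of the middle tube, which has the fewest left. I handed the job in at about 20.5 s on the robot's clock.

| Tube | Rod top above the counter | Rod standing out | Last push force read |
|---|---|---|---|
| Right | 0.245 m | about 59 mm | 16 N |
| Middle | 0.217 m | about 32 mm | 15 N |
| Left | 0.273 m | about 88 mm | 18 N |

- **Contact with the lids:** on each rod the force rose from about 5 N while sliding to 15–18 N once it met the lids. That is well under the 40 N that would crush them.
- **Tag position:** the last picture puts it 1 to 1.7 mm to the left of the middle tube's axis. That is within the camera's 2 mm calibration, so I left it.
- **Rest of the scene:** the rods stayed down. The bottle and card terminal look unmoved in the last picture. The tin is outside that crop, but the arm made no contact near it. The arm is clear with about zero force on the tool.
- **Disagreements:** the camera reads the rod tops about 3 mm higher than the fingertips did at the end of each push. This fits the lids springing back plus calibration error, and it doesn't change the order. No check failed.

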